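Put the screwdriver set back in its bench tray

ROBOT

A 6-joint arm with a two-finger parallel gripper is mounted at the origin on the work surface. World frame = base frame: x ahead of the robot, y to its left, z up, the work surface at z = 0. Lengths are in m, angles in degrees, forces in N, time in s.
With the tool pointing down it reaches from about 0.4 to 0.825 m from the base axis. Payload 7 kg.
Tool frame: the origin (TCP) lies midway between the tips of the shut fingers; the grasp point (between the pads) lies 19 mm behind it; z points along the fingers, y is the line along which they close (so a half turn about z gives the same grasp; the last joint's range is limited). The gripper opens to 88 mm and grips with 3 to 60 N. Pads are 19 mm wide; open, the fingers measure 130 mm over their backs; the gripper's body (78 mm by 193 mm) begins 47 mm behind the grasp point.
Start: joints at [-58.436, 20.546, 0.682, 0, -70.136, -16.507], TCP at [0.175, -0.652, 0.227] pointing down, gripper open.
Joint ranges: [-176.03, 176.03], [-82.01, 121.73], [-58.28, 71.71], [-173.87, 95.51], [-174.79, -0.11], [-173.66, 173.66]. Speed limits (degrees/s): [136.94, 136.94, 172.46, 180, 180, 180].

INTERFACE

Orientations are given as [roll, pitch, yaw] about the fixed x, y, z axes, in that order (R = Rz(yaw) Ry(pitch) Rx(roll)).
In Python, from plant import r gives the robot as it stands. The module is installed in compiled form; this text tells all that it offers.
- The arm moves only by the tool play_rows, never from a script. Its argument "rows" is a list of rows, each an object with "slide": the shift along the tool's x, y, z as a fraction of full scale, a list of three; "delta_rot": the turn, a rotation vector about the tool's x, y, z as a fraction of full scale, a list of three; "fingers": the opening, from -1 (shut) to 1 (fully open). In form: [{"slide": [x, y, z], "delta_rot": [rx, ry, rz], "fingers": fingers}, ...]. A call has 1 to 8 rows; each row shifts and turns the commanded pose from where the row before left it, along the tool's axes as they then stand; what a row does not reach is not made up. Full scale, the value 1, is 0.15 m for a shift and 0.08 rad for a turn. A row lasts 1/8 s, in which the tool goes at most 62.5 mm and 10.7 degrees, less where a joint would pass 70% of its speed; a pose out of reach is approached as far as the arm can. A call with a number of a shift or a turn outside -1 to 1 is refused whole. A call with a gripper value outside its range is refused whole. The fingers move at their own pace and stop on an object; "squeeze" is the grip in N (left out, the last holds). Time passes only in rows, so rows that do not move let the fingers close. It gives the time, the measured TCP pose, the force, the opening and the grip force at its end, in the units of the state.
- r.get_state(): the state, without advancing time (a new reading comes with each control period).
- r.capture(name): name is "scene" or "top"; returns a dict with "image" (384x512x3 uint8, blue, green, red), "fx", "fy", "cx", "cy" (pixels), "distortion" ([k1, k2, p1, p2, k3] as OpenCV has them; the pictures are not rectified), "R" (3x3) and "t" (3): a world point X has camera coordinates R X + t. Camera axes: x right, y down, z forward; pixel columns grow to the right and rows downward; lengths in m; the calibration is good to about 2 mm. A picture is of the moment at which its call begins. There is no depth.
- r.close_job(): hands the job in; it is judged then, once.
The state is a dict: "time_s": time; "joints": joint angles; "qd": joint speeds; "joint_torque": joint torques, N m; "tcp_pos": TCP position; "eef_rot": TCP orientation; "contact_force": force on the tool from outside, world axes, zero at the start; "moment": the same for the moment, N m; "gripper_width": finger opening in m; "gripper_force": force on a finger pad.
Only numpy, scipy, OpenCV 4.12 (cv2) and the standard library are available. Lean on these libraries where they do the work, as an engineer would, in place of code of your own. Each camera call takes 0.05 s, during which the arm holds its last target. There are 200 camera calls.

TASK

Two screwdrivers stand in the sloped metal rack; take them out and lay them flat in the two free places of the wooden tray, where the longest of the set already lies: the longer of the two in the middle place next to it, the shorter in the last place, each down in its pair of notches with its handle at the same end as the long one's and the front ends of the handles in line. Do not drop them in: keep hold of each until it rests in its notches. Leave the long screwdriver and the other things on the bench where they are.

Things in the scene. Friction and masses are not known exactly. Their poses are not given: they have to be found in the camera images.
- medium_driver: The longer of the two loose screwdrivers, 220 mm long: black handle 100 mm long, 22 mm square; steel shaft 120 mm long, 6 mm thick. Starts in one of the two slots of the rack. Origin on the axis at the handle's front face, where the shaft leaves it; +x runs to the handle's butt, -x to the blade; y, z square to the handle's faces. Balances about 20 mm behind the origin.
- short_driver: The shorter of the two loose screwdrivers, 155 mm long: black handle 85 mm long, 22 mm square; steel shaft 70 mm long, 6 mm thick. Starts in the other slot of the rack. Origin on the axis at the handle's front face, where the shaft leaves it; +x runs to the handle's butt, -x to the blade; y, z square to the handle's faces. Balances about 20 mm behind the origin.
- long_driver: The longest screwdriver of the set, 270 mm long: black handle 110 mm long, 22 mm square; steel shaft 160 mm long, 6 mm thick. It already lies in the tray at place0 and stays there. Origin on the axis at the handle's front face, where the shaft leaves it; +x runs to the handle's butt, -x to the blade; y, z square to the handle's faces. Balances about 20 mm behind the origin.
- medium_driver_tip (a point): Blade end of the medium driver, on its axis; axes as the driver's.
- short_driver_tip (a point): Blade end of the short driver, on its axis; axes as the driver's.
- long_driver_tip (a point): Blade end of the long driver, on its axis; axes as the driver's.
- tray: Fixed wooden tray: board x -165 to 105, y +-125, 8 mm thick, with two notched bars along y, 12 mm thick (x). Handle bar at x = 62 mm: notches 34 mm wide, floor 28 mm above the bench, cheeks to 38. Shaft bar at x = -45 mm: notches 18 wide, floor 36, cheeks to 46. Three places at y = 75, 0, -75 mm. Handles go to +x. Origin on the bench, under place1.
- place0 (a point): First place of the tray, taken by the long driver: the point where a driver's origin (front face of handle, on the axis) is when it lies right, 39 mm above the bench; axes as the tray's.
- place1 (a point): The same point of the middle place (for the medium driver).
- place2 (a point): The same point of the last place (for the short driver).
- rack: Fixed metal rack 170 x 210 mm. Drivers lie on a 28 degree slope, handle up and to +x, in two notched bars 200 mm long. Along a driver from its origin the lower bar spans -12 to 0 mm, the upper 58 to 70; between them the handle is free for fingers. Cheeks end 7 mm above the driver's axis (lower bar), 1 mm below it (upper): lift out square to the slope. Origin on the bench.
- slot0 (a point): Slot at the rack's +y side: where the driver's origin is, 105 mm above the bench; axes as the rack's (not sloped).
- slot1 (a point): Slot at the rack's -y side: likewise.
- flux_jar: Bystander: amber glass jar, 52 mm in diameter, 55 mm high. Origin at the centre of its underside.
- solder_spool: Bystander: solder spool standing on its flange, 60 mm in diameter, 40 mm high. Origin at the centre of its underside.
- multimeter: Bystander: yellow multimeter lying on its back, 150 x 75 x 38 mm. Origin at the centre of its underside.
Things that resemble listed ones, but are neither listed nor needed, are in the scene too. What is shaped like the short_driver but red is not meant.

How it is judged (in metres and radians):
On the way, in this order (a step that is already met when the one before it is completed fails the run):
1. one of the two drivers lies in its own place while the fingers still hold it ((((x of medium_driver in the frame of place1 between -0.02 and 0.02 m and y of medium_driver in the frame of place1 between -0.014 and 0.014 m and z of medium_driver in the frame of place1 between -0.006 and 0.007 m and y of medium_driver_tip in the frame of place1 between -0.025 and 0.025 m and z of medium_driver_tip in the frame of place1 between -0.008 and 0.009 m and x of medium_driver_tip in the frame of place1 below -0.045 m) and contact force between the fingers and medium_driver above 1 N) or ((x of short_driver in the frame of place2 between -0.02 and 0.02 m and y of short_driver in the frame of place2 between -0.014 and 0.014 m and z of short_driver in the frame of place2 between -0.006 and 0.007 m and y of short_driver_tip in the frame of place2 between -0.025 and 0.025 m and z of short_driver_tip in the frame of place2 between -0.008 and 0.009 m and x of short_driver_tip in the frame of place2 below -0.045 m) and contact force between the fingers and short_driver above 1 N))), for 0.05 s.
2. both lie in their places, the fingers still holding the one laid last (x of medium_driver in the frame of place1 between -0.02 and 0.02 m and y of medium_driver in the frame of place1 between -0.014 and 0.014 m and z of medium_driver in the frame of place1 between -0.006 and 0.007 m and y of medium_driver_tip in the frame of place1 between -0.025 and 0.025 m and z of medium_driver_tip in the frame of place1 between -0.008 and 0.009 m and x of medium_driver_tip in the frame of place1 below -0.045 m and x of short_driver in the frame of place2 between -0.02 and 0.02 m and y of short_driver in the frame of place2 between -0.014 and 0.014 m and z of short_driver in the frame of place2 between -0.006 and 0.007 m and y of short_driver_tip in the frame of place2 between -0.025 and 0.025 m and z of short_driver_tip in the frame of place2 between -0.008 and 0.009 m and x of short_driver_tip in the frame of place2 below -0.045 m and (contact force between the fingers and medium_driver above 1 N or contact force between the fingers and short_driver above 1 N)), for 0.05 s.
At the end, for the whole second after the job is handed in: Medium driver at place1, short at place2, long still at place0. In the place's frame each origin is within 20 mm in x, 14 in y, -6 to +7 in z; each blade end within 25 mm in y, -8 to +9 in z, x below -45 mm. The two laid drivers are at rest (under 0.02 m/s) (x of medium_driver in the frame of place1 between -0.02 and 0.02 m and y of medium_driver in the frame of place1 between -0.014 and 0.014 m and z of medium_driver in the frame of place1 between -0.006 and 0.007 m and y of medium_driver_tip in the frame of place1 between -0.025 and 0.025 m and z of medium_driver_tip in the frame of place1 between -0.008 and 0.009 m and x of medium_driver_tip in the frame of place1 below -0.045 m and x of short_driver in the frame of place2 between -0.02 and 0.02 m and y of short_driver in the frame of place2 between -0.014 and 0.014 m and z of short_driver in the frame of place2 between -0.006 and 0.007 m and y of short_driver_tip in the frame of place2 between -0.025 and 0.025 m and z of short_driver_tip in the frame of place2 between -0.008 and 0.009 m and x of short_driver_tip in the frame of place2 below -0.045 m and x of long_driver in the frame of place0 between -0.02 and 0.02 m and y of long_driver in the frame of place0 between -0.014 and 0.014 m and z of long_driver in the frame of place0 between -0.006 and 0.007 m and y of long_driver_tip in the frame of place0 between -0.025 and 0.025 m and z of long_driver_tip in the frame of place0 between -0.008 and 0.009 m and x of long_driver_tip in the frame of place0 below -0.045 m and linear speed of each of medium_driver, short_driver below 0.02 m/s); the robot touches nothing.
It fails at once if the long driver is moved by more than 15 mm (distance of long_driver from where it was at the start of the episode above 0.015 m).
It fails at once if the jar, spool or multimeter is moved by more than 30 mm (distance of any of flux_jar, solder_spool, multimeter from where it was at the start of the episode above 0.03 m).
It also fails if it takes over 61 s, if anything falls off the work surface, if the arm or the gripper's body presses on something with over 40 N, if the wrist force passes 120 N, or if a joint passes its speed limit or range.

## Working session

There is one attempt and no reset: what is moved stays moved. The work goes in short steps, Python scripts to look and compute and a tool call to move; the robot and the scene stay as the last step left them, time stands still between calls to the robot, and variables do not carry over. Pictures are saved under pics/ and viewed, at most 10 in all, crops included, and the job is handed in when it is done.

Besides the shell and the picture viewer there is one more tool, called after "Request:" as name(argument=value, ...) on one line, values as JSON. play_rows: Moves the arm, as the interface text tells. Shift numbers are shares of 0.15 m and turn numbers shares of 0.08 rad, none past 1 either way. Its arguments: {"type":"object","properties":{"rows":{"type":"array"},"squeeze":{"type":"number"}},"required":["rows"]}

```bash
mkdir -p pics
python3 - <<'E'
from plant import r
import cv2,numpy as np
s=r.get_state();print(s['time_s'],s['tcp_pos'],s['eef_rot'],s['gripper_width'])
for n in("scene","top"):
    c=r.capture(n);cv2.imwrite(f"pics/{n}0.png",c["image"])
    np.savez(f"{n}.npz",**c)
    print(n,c["fx"],c["cx"],c["cy"],c["distortion"],-np.array(c["R"]).T@np.array(c["t"]),np.round(c["R"],3).tolist())
E
```

```text
0.0 [ 0.17518235 -0.65134824  0.22561653] [ 1.79902987e+02 -1.03947670e-02 -1.64948490e+02] 0.08800443912919556
scene 426.6671094334519 257.2515254350816 181.84437919206093 [-0.10916864  0.          0.          0.          0.        ] [ 1.02007969 -0.28239932  0.87081355] [[0.342, 0.94, 0.01], [0.793, -0.283, -0.539], [-0.504, 0.192, -0.842]]
top 427.91013507085967 257.51803751290265 196.83905917056322 [-0.04361923  0.          0.          0.          0.        ] [ 0.47125195 -0.10183257  1.07866702] [[0.017, -1.0, -0.004], [-0.995, -0.017, -0.095], [0.095, 0.006, -0.995]]
```

View pics/scene0.png

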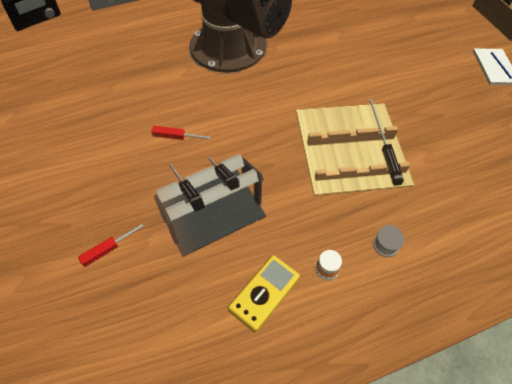

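View pics/top0.png

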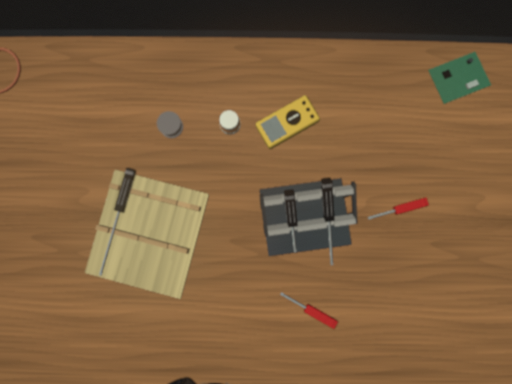

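Scene view: rack with two black drivers around (200,190), tray at (355,150), meter, jar and spool in front. Top view: short driver at (291,220), medium at (329,220), tray around (148,235), with the long driver on its left side (handle at (124,190)).

```bash
cat > h.py <<'E'
import cv2,numpy as np
from plant import r
def cam(c): return (np.array([[c["fx"],0,c["cx"]],[0,c["fy"],c["cy"]],[0,0,1.]]),np.array(c["distortion"],float),np.array(c["R"],float),np.array(c["t"],float).ravel())
def ray(c,px):
    K,D,R,t=cam(c);u=cv2.undistortPoints(np.array(px,float).reshape(-1,1,2),K,D).reshape(-1,2)
    return -R.T@t,np.c_[u,np.ones(len(u))]@R
def onz(c,px,z):
    o,d=ray(c,px);z=np.broadcast_to(z,len(d));return o+d*((z-o[2])/d[:,2])[:,None]
def proj(c,X):
    K,D,R,t=cam(c);return cv2.projectPoints(np.array(X,float).reshape(-1,1,3),cv2.Rodrigues(R)[0],t,K,D)[0].reshape(-1,2)
E
python3 - <<'E'
from h import *
c=dict(np.load("top.npz"));s=dict(np.load("scene.npz"))
def tray(c):
    h=cv2.cvtColor(cv2.GaussianBlur(c["image"],(3,3),0),cv2.COLOR_BGR2HSV)
    m=cv2.inRange(h,(18,40,130),(35,150,255));m=cv2.morphologyEx(m,cv2.MORPH_CLOSE,np.ones((15,15)))
    k=max(cv2.findContours(m,0,1)[0],key=cv2.contourArea);return k
k=tray(c);P=onz(c,k.reshape(-1,2),.008)
b=cv2.minAreaRect((P[:,:2]*1000).astype(np.float32));print("tray",b,cv2.boxPoints(b).round())
a=c["image"][165:280,250:370];cv2.imwrite("pics/a.png",cv2.resize(a,None,fx=5,fy=5,interpolation=cv2.INTER_CUBIC)[:600])
a=s["image"][145:265,150:280];cv2.imwrite("pics/b.png",cv2.resize(a,None,fx=5,fy=5,interpolation=cv2.INTER_CUBIC)[:600])
E
```

```text
tray ((478.447265625, 180.93597412109375), (253.67901611328125, 273.3900451660156), 76.4053726196289) [[316.  90.]
 [581.  26.]
 [641. 272.]
 [375. 336.]]
```

View pics/a.png

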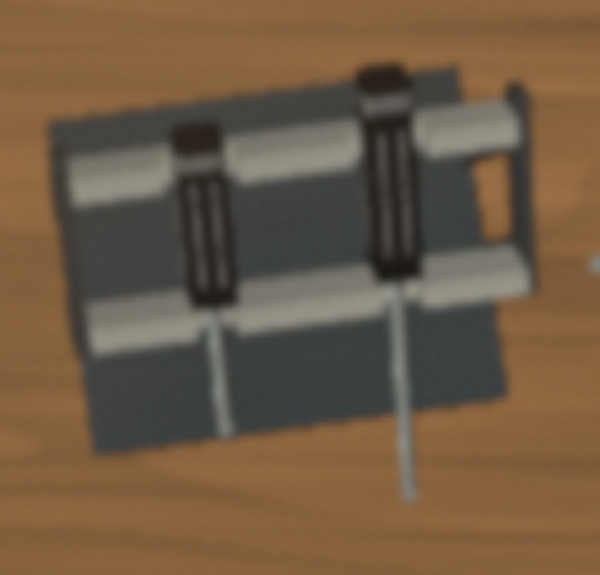

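View pics/b.png

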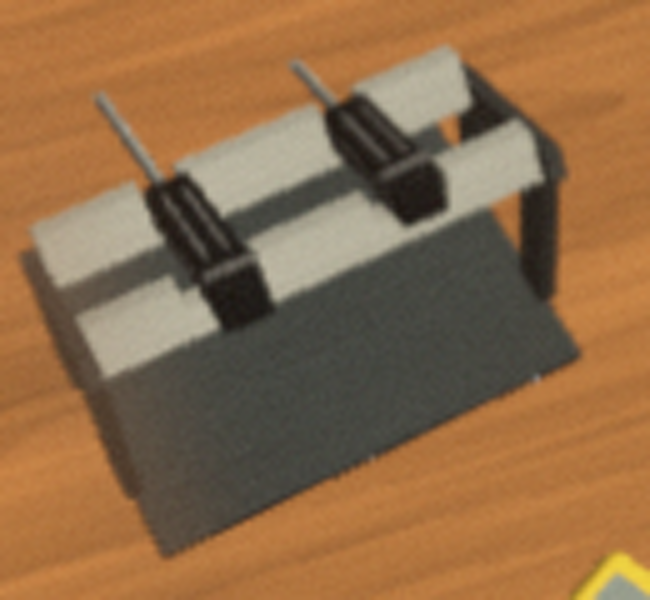

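Crop of the rack: medium driver on the right/-y side (tip at crop (409,500), handle front (396,280)), short on the left (tip (226,435), front (214,305)); scene crop shows tips at (100,97) and (297,64).

```bash
cat >> h.py <<'E'
def tri(c,p,s,q):
    o1,d1=ray(c,[p]);o2,d2=ray(s,[q]);d1=d1[0];d2=d2[0]
    a=np.linalg.lstsq(np.c_[d1,-d2],o2-o1,rcond=None)[0];A=o1+a[0]*d1;B=o2+a[1]*d2
    return (A+B)/2,np.linalg.norm(A-B)
E
python3 - <<'E'
from h import *
c=dict(np.load("top.npz"));s=dict(np.load("scene.npz"))
T=lambda p:[(p[0]+.5)/5-.5+250,(p[1]+.5)/5-.5+165]
S=lambda p:[(p[0]+.5)/5-.5+150,(p[1]+.5)/5-.5+145]
np.set_printoptions(precision=4,suppress=True)
n=11*np.cos(np.radians(28))/1000
for nm,tip,fr,bt,L,H,st in(("med",(409,500),(396,280),(384,68),.12,.1,(100,97)),("short",(226,435),(214,305),(196,126),.07,.085,(297,64))):
    sl=np.sin(np.radians(28))
    print(nm,"tip",onz(c,[T(tip)],.105-L*sl+.003),"tri",*tri(c,T(tip),s,S(st)))
    print(" front top edge",onz(c,[T(fr)],.105+n))
    print(" butt edge",onz(c,[T(bt)],.105+H*sl+n))
# rack base corners (z=0..)
print("rack", onz(c,[T((48,122)),T((458,68)),T((508,396)),T((95,452))],0.0))
# long driver check
a=np.radians(-13.6);R=np.array([[np.cos(a),-np.sin(a)],[np.sin(a),np.cos(a)]]);o=np.array([.5076,.1739])
for nm,z,p in(("tip",.039,(-.160,.075)),("front",.05,(0,.075)),("butt",.05,(.11,.075))):
    w=o+R@p;print(nm,w,proj(c,[*w,z]),proj(s,[*w,z]))
h=cv2.cvtColor(c["image"],cv2.COLOR_BGR2GRAY)[150:300,70:230]
cv2.imwrite("pics/t.png",cv2.resize(c["image"][155:305,75:225],None,fx=4,fy=4,interpolation=cv2.INTER_CUBIC))
E
```

```text
med tip [[ 0.4105 -0.2742  0.0517]] tri [ 0.4107 -0.2734  0.0473] 0.003076006951043015
 front top edge [[ 0.5124 -0.2575  0.1147]]
 butt edge [[ 0.602  -0.2446  0.1617]]
short tip [[ 0.4406 -0.1849  0.0751]] tri [ 0.441  -0.1835  0.0713] 0.0035847487805676205
 front top edge [[ 0.4998 -0.1756  0.1147]]
 butt edge [[ 0.5762 -0.164   0.1546]]
rack [[ 0.5945 -0.0993  0.    ]
 [ 0.6257 -0.3076  0.    ]
 [ 0.46   -0.3326  0.    ]
 [ 0.4288 -0.1256  0.    ]]
tip [0.3697 0.2844] [[ 99.061 276.91 ]] [[369.0458  97.293 ]]
front [0.5252 0.2468] [[115.7959 212.7554]] [[386.5872 141.3704]]
butt [0.6322 0.2209] [[128.3928 169.2387]] [[399.4192 178.4757]]
```

View pics/t.png

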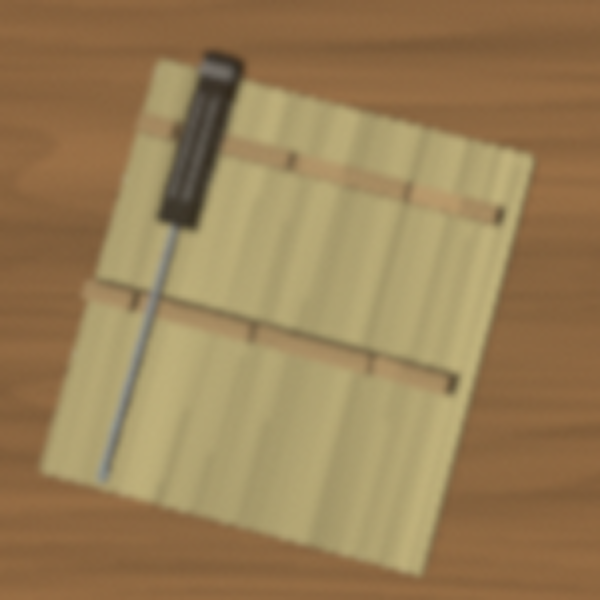

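Tray crop: corners (157,60),(533,155),(422,577),(40,470); cheek end faces at (290,160),(407,190) on the handle bar and (135,300),(252,332),(370,362) on the shaft bar. I fit the tray pose to these, plus checks against the long driver.

```bash
cat > tr.py <<'E'
from h import *
np.set_printoptions(precision=4,suppress=True)
c=dict(np.load("top.npz"))
T=lambda p:[(p[0]+.5)/4-.5+75,(p[1]+.5)/4-.5+155]
M=[((157,60),105,125,8),((533,155),105,-125,8),((422,577),-165,-125,8),((40,470),-165,125,8),
((290,160),62,17,33),((407,190),62,-58,33),((135,300),-45,84,41),((252,332),-45,9,41),((370,362),-45,-66,41)]
W=np.array([onz(c,[T(m[0])],m[3]/1000)[0,:2] for m in M]);L=np.array([m[1:3] for m in M])/1000
Lc=L-L.mean(0);Wc=W-W.mean(0);a=np.arctan2((Lc[:,0]*Wc[:,1]-Lc[:,1]*Wc[:,0]).sum(),(Lc*Wc).sum())
R=np.array([[np.cos(a),-np.sin(a)],[np.sin(a),np.cos(a)]]);o=W.mean(0)-R@L.mean(0)
print(np.degrees(a),o);print((1000*((W-o)@R-L)))
for p,z in(((103,480),.039),((178,222),.050),((222,54),.05)):print((onz(c,[T(p)],z)[0,:2]-o)@R*1000)
E
python3 tr.py
```

```text
-13.419054532322644 [0.5079 0.1744]
[[-1.7094 -0.6372]
 [-0.8865  1.0855]
 [-0.8884 -0.0277]
 [ 1.5242 -0.8913]
 [ 0.0986  0.184 ]
 [ 0.216   0.0564]
 [ 0.7591 -0.1832]
 [ 0.135  -0.0524]
 [ 0.7514  0.4658]]
[-153.8092   73.3677]
[ 8.2692 68.3431]
[113.8021  70.7404]
```

```bash
cat > plan.py <<'E'
import sys
from h import *
from scipy.spatial.transform import Rotation as Ro
np.set_printoptions(precision=3,suppress=True)
PSI,S=8.9,28
RK=Ro.from_euler('z',PSI,degrees=True);TY=-13.4
ORG={"med":np.array([.516,-.257,.105]),"short":np.array([.503,-.175,.105])}
G,D=.027,.016   # grasp along handle, TCP depth below the axis
def tool(yaw,slope): # tool x = -driver x, z = into the driver
    return Ro.from_euler('z',yaw,degrees=True)*Ro.from_euler('y',-slope,degrees=True)*Ro.from_matrix(np.diag([-1,1,-1]))
def pick(n,h):
    q=tool(PSI,S);return ORG[n]+q.apply([-G,0,D-h]),q
def place(n,h,dx=.003,g=G,d=D,dy=0.):
    q=tool(TY,0);y=0 if n=="med" else -.075
    o=np.array([.508,.1744,.039])+Ro.from_euler('z',TY,degrees=True).apply([dx,y+dy,0])
    return o+q.apply([-g,0,d-h]),q
def delta(target):
    s=r.get_state();p=np.array(s["tcp_pos"]);q=Ro.from_euler('xyz',s["eef_rot"],degrees=True)
    P,Q=target
    print("now",p,s["eef_rot"],"t",s["time_s"],"target",P)
    print("slide now-axes",q.inv().apply(P-p)/.15,"slide target-axes",Q.inv().apply(P-p)/.15,"rot",(q.inv()*Q).as_rotvec()/.08)
E
python3 - <<'E'
from plan import *
delta(pick("med",.10)); print(pick("med",0)[0],place("med",0)[0])
print(r.get_state()["joints"])
E
```

```text
now [ 0.175 -0.651  0.226] [ 179.913   -0.008 -164.948] t 0.1 target [ 0.501 -0.259  0.192]
slide now-axes [-2.773  1.96   0.228] slide target-axes [-2.143  2.246  1.395] rot [ 0.346 -6.106  1.311]
[ 0.547 -0.252  0.104] [0.537 0.167 0.023]
[-58.434  20.588   0.64   -0.018 -70.137 -16.508]
```

Request:
play_rows(rows=[{"slide": [0,0,-0.3],"delta_rot": [0,0,0],"fingers": 0.2},{"slide": [-0.25,0.18,-0.2],"delta_rot": [0,0,0],"fingers": 0.2},{"slide": [-0.25,0.18,0],"delta_rot": [0,0,0],"fingers": 0.2},{"slide": [-0.25,0.18,0],"delta_rot": [0,0,0],"fingers": 0.2},{"slide": [-0.25,0.18,0],"delta_rot": [0,0,0],"fingers": 0.2},{"slide": [-0.25,0.18,0],"delta_rot": [0,0,0],"fingers": 0.2},{"slide": [-0.25,0.18,0],"delta_rot": [0,0,0],"fingers": 0.2},{"slide": [-0.25,0.18,0],"delta_rot": [0,0,0],"fingers": 0.2}])

```text
time_s: 1.1
tcp_pos: [0.3804, -0.3997, 0.3013]
eef_rot: [180.0, -0.0, -164.9]
contact_force: [0.3, -0.7, 0.8]
gripper_width: 0.0527
gripper_force: 0.0
```

Request:
play_rows(rows=[{"slide": [-0.25,0.18,0],"delta_rot": [0,0,0],"fingers": 0.2},{"slide": [-0.25,0.18,0],"delta_rot": [0,0,0],"fingers": 0.2},{"slide": [-0.25,0.18,0],"delta_rot": [0,0,0],"fingers": 0.2},{"slide": [0,0,0],"delta_rot": [0.05,-0.87,0.19],"fingers": 0.2},{"slide": [0,0,0],"delta_rot": [0.05,-0.87,0.19],"fingers": 0.2},{"slide": [0,0,0],"delta_rot": [0.05,-0.87,0.19],"fingers": 0.2},{"slide": [0,0,0],"delta_rot": [0.05,-0.87,0.19],"fingers": 0.2},{"slide": [0,0,0],"delta_rot": [0.05,-0.87,0.19],"fingers": 0.2}])

```text
time_s: 2.1
tcp_pos: [0.4671, -0.2935, 0.3014]
eef_rot: [-179.6, 20.1, -169.3]
contact_force: [-0.2, 0.2, -0.2]
gripper_width: 0.0523
gripper_force: 0.0
```

Request:
play_rows(rows=[{"slide": [0,0,0],"delta_rot": [0.05,-0.87,0.19],"fingers": 0.2},{"slide": [0,0,0],"delta_rot": [0.05,-0.87,0.19],"fingers": 0.2},{"slide": [0,0,0],"delta_rot": [0,0,0],"fingers": 0.2},{"slide": [0,0,0],"delta_rot": [0,0,0],"fingers": 0.2}])

```text
time_s: 2.6
tcp_pos: [0.4673, -0.2939, 0.3016]
eef_rot: [-179.9, 27.9, -171.1]
contact_force: [-0.6, -0.5, 0.8]
gripper_width: 0.0527
gripper_force: 0.0
```

Run:
```python
from plan import *
delta(pick("med",.10));s=r.get_state();print(s["joints"],s["gripper_width"])
```

```text
now [ 0.467 -0.294  0.302] [-179.891   27.883 -171.135] t 2.6 target [ 0.501 -0.259  0.192]
slide now-axes [0.117 0.194 0.766] slide target-axes [0.118 0.193 0.766] rot [-0.027 -0.026 -0.007]
[-22.681  -4.238 -17.539 -17.555 -53.688 -50.917] 0.05274535507501281
```

Request:
play_rows(rows=[{"slide": [0.06,0.1,0.25],"delta_rot": [0,0,0],"fingers": 0.2},{"slide": [0.058,0.094,0.25],"delta_rot": [0,0,0],"fingers": 0.2},{"slide": [0,0,0.26],"delta_rot": [0,0,0],"fingers": 0.2},{"slide": [0,0,0.2],"delta_rot": [0,0,0],"fingers": 0.2},{"slide": [0,0,0],"delta_rot": [0,0,0],"fingers": 0.2}])

```text
time_s: 3.22
tcp_pos: [0.514, -0.2562, 0.1633]
eef_rot: [180.0, 27.7, -171.1]
contact_force: [-0.7, -0.9, 1.2]
gripper_width: 0.0525
gripper_force: 0.0
```

Run:
```python
from plan import *
delta(pick("med",0))
im=[]
for n,P in(("scene",(140,140)),("top",(250,150))):
    c=r.capture(n);a=c["image"][P[1]:P[1]+130,P[0]:P[0]+130];im.append(cv2.resize(a,(390,390),interpolation=cv2.INTER_CUBIC))
cv2.imwrite("pics/pre.png",np.hstack(im))
```

```text
now [ 0.514 -0.256  0.163] [ 179.95    27.658 -171.114] t 3.225 target [ 0.547 -0.252  0.104]
slide now-axes [-0.011 -0.008  0.455] slide target-axes [-0.009 -0.007  0.455] rot [ 0.009 -0.075 -0.003]
```

View pics/pre.png

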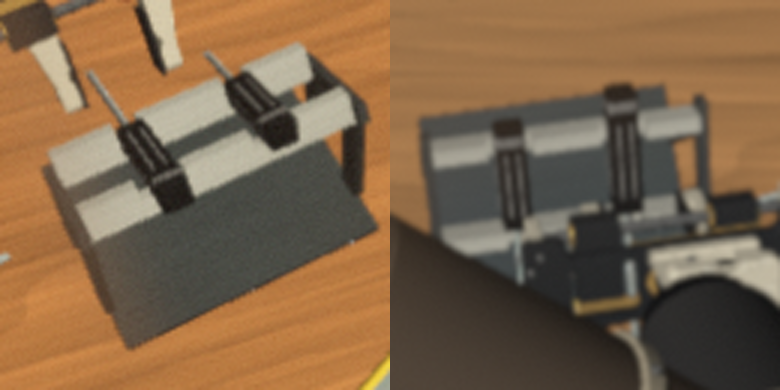

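Fingers at (75,105) and (175,70) in the scene half straddle the medium driver's line; descending.

Request:
play_rows(rows=[{"slide": [-0.01,-0.007,0.1],"delta_rot": [0,-0.07,0],"fingers": 0.2},{"slide": [0,0,0.12],"delta_rot": [0,0,0],"fingers": 0.2},{"slide": [0,0,0.12],"delta_rot": [0,0,0],"fingers": 0.2},{"slide": [0,0,0.115],"delta_rot": [0,0,0],"fingers": 0.2},{"slide": [0,0,0],"delta_rot": [0,0,0],"fingers": 0.2}])

```text
time_s: 3.95
tcp_pos: [0.5472, -0.2527, 0.1044]
eef_rot: [180.0, 28.1, -171.2]
contact_force: [-0.5, 0.8, -0.6]
gripper_width: 0.0526
gripper_force: 0.0
```

Request:
play_rows(rows=[{"slide": [0,0,0],"delta_rot": [0,0,0],"fingers": -0.4},{"slide": [0,0,0],"delta_rot": [0,0,0],"fingers": -0.7},{"slide": [0,0,0],"delta_rot": [0,0,0],"fingers": -1},{"slide": [0,0,0],"delta_rot": [0,0,0],"fingers": -1},{"slide": [0,0,0],"delta_rot": [0,0,0],"fingers": -1},{"slide": [0,0,0],"delta_rot": [0,0,0],"fingers": -1}], squeeze=30)

```text
time_s: 4.7
tcp_pos: [0.5475, -0.2532, 0.1071]
eef_rot: [-179.9, 28.3, -171.1]
contact_force: [-4.4, 1.7, 6.3]
gripper_width: 0.0219
gripper_force: 30.0
```

Request:
play_rows(rows=[{"slide": [0,0,-0.07],"delta_rot": [0,0,0],"fingers": -1},{"slide": [0,0,-0.1],"delta_rot": [0,0,0],"fingers": -1},{"slide": [0,0,-0.12],"delta_rot": [0,0,0],"fingers": -1},{"slide": [0,0,-0.15],"delta_rot": [0,0,0],"fingers": -1},{"slide": [0,0,-0.2],"delta_rot": [0,0,0],"fingers": -1},{"slide": [0,0,-0.2],"delta_rot": [0,0,0],"fingers": -1},{"slide": [0,0,-0.2],"delta_rot": [0,0,0],"fingers": -1},{"slide": [0,0,0],"delta_rot": [0,0,0],"fingers": -1}])

```text
time_s: 5.7
tcp_pos: [0.4742, -0.265, 0.2478]
eef_rot: [-179.7, 28.5, -171.1]
contact_force: [-0.0, -0.3, -1.3]
gripper_width: 0.0219
gripper_force: 30.0
```

Run:
```python
from plan import *
delta(place("med",.10));s=r.get_state();print(s["gripper_width"],s["gripper_force"])
im=[]
c=r.capture("scene");a=c["image"][80:230,110:310];cv2.imwrite("pics/lift.png",cv2.resize(a,(800,600),interpolation=cv2.INTER_CUBIC))
```

```text
now [ 0.474 -0.265  0.248] [-179.689   28.539 -171.072] t 5.7 target [0.537 0.167 0.123]
slide now-axes [-0.36   2.789  1.128] slide target-axes [0.26  2.902 0.832] rot [1.147 6.159 4.753]
0.021884629043067923 29.997950792312622
```

View pics/lift.png

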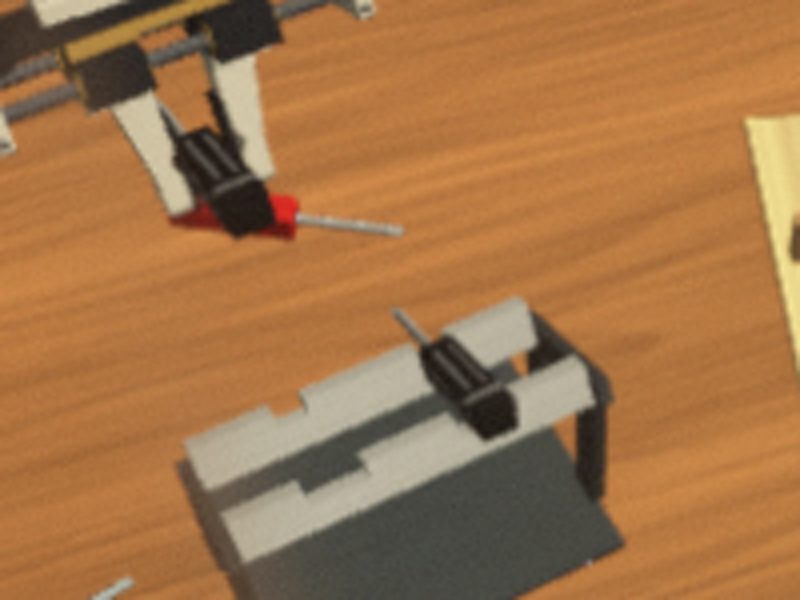

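Driver is held, slot1 is empty, short driver undisturbed. Levelling and turning, then across.

Request:
play_rows(rows=[{"slide": [0,0,0],"delta_rot": [0.164,0.88,0.68],"fingers": -1},{"slide": [0,0,0],"delta_rot": [0.164,0.88,0.68],"fingers": -1},{"slide": [0,0,0],"delta_rot": [0.164,0.88,0.68],"fingers": -1},{"slide": [0,0,0],"delta_rot": [0.164,0.88,0.68],"fingers": -1},{"slide": [0,0,0],"delta_rot": [0.164,0.88,0.68],"fingers": -1},{"slide": [0,0,0],"delta_rot": [0.164,0.88,0.68],"fingers": -1},{"slide": [0,0,0],"delta_rot": [0.164,0.88,0.68],"fingers": -1},{"slide": [0,0,0],"delta_rot": [0,0,0],"fingers": -1}])

```text
time_s: 6.75
tcp_pos: [0.475, -0.2639, 0.2424]
eef_rot: [179.9, -0.5, 166.6]
contact_force: [-0.5, -0.1, -0.9]
gripper_width: 0.0215
gripper_force: 30.0
```

Request:
play_rows(rows=[{"slide": [0.03,0.2,0],"delta_rot": [0,0,0],"fingers": -1},{"slide": [0.03,0.35,0],"delta_rot": [0,0,0],"fingers": -1},{"slide": [0.03,0.4,0],"delta_rot": [0,0,0],"fingers": -1},{"slide": [0.03,0.4,0],"delta_rot": [0,0,0],"fingers": -1},{"slide": [0.03,0.4,0],"delta_rot": [0,0,0],"fingers": -1},{"slide": [0.03,0.4,0],"delta_rot": [0,0,0],"fingers": -1},{"slide": [0.03,0.4,0],"delta_rot": [0,0,0],"fingers": -1},{"slide": [0.05,0.35,0],"delta_rot": [0,0,0],"fingers": -1}])

```text
time_s: 7.75
tcp_pos: [0.5369, 0.1699, 0.2445]
eef_rot: [179.9, -0.3, 166.7]
contact_force: [0.6, -0.4, -1.1]
gripper_width: 0.0216
gripper_force: 30.0
```

Request:
play_rows(rows=[{"slide": [0,0,0.3],"delta_rot": [0,0,0],"fingers": -1},{"slide": [0,0,0.3],"delta_rot": [0,0,0],"fingers": -1},{"slide": [0,0,0.15],"delta_rot": [0,0,0],"fingers": -1},{"slide": [0,0,0],"delta_rot": [0,0,0],"fingers": -1},{"slide": [0,0,0],"delta_rot": [0,0,0],"fingers": -1}])

```text
time_s: 8.38
tcp_pos: [0.5373, 0.1684, 0.1334]
eef_rot: [179.9, -0.2, 166.6]
contact_force: [0.4, 0.1, -0.4]
gripper_width: 0.0215
gripper_force: 30.0
```

Run:
```python
from plan import *
delta(place("med",.0))
im=[]
for n,P in(("scene",(290,90)),("top",(80,150))):
    c=r.capture(n);np.savez(n+"1.npz",**c);a=c["image"][P[1]:P[1]+130,P[0]:P[0]+130];im.append(cv2.resize(a,(390,390),interpolation=cv2.INTER_CUBIC))
cv2.imwrite("pics/over.png",np.hstack(im))
```

```text
now [0.537 0.168 0.133] [179.851  -0.246 166.634] t 8.375 target [0.537 0.167 0.023]
slide now-axes [-0.004 -0.008  0.736] slide target-axes [-0.001 -0.006  0.736] rot [ 0.032 -0.054  0.007]
```

View pics/over.png

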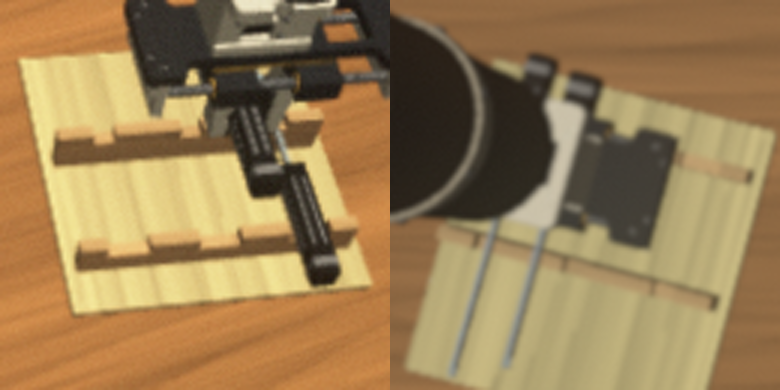

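Over the tray: medium driver held above the middle place; tip at top-half (508,366), shaft by the gripper (542,232), butt (582,74).

Run:
```python
from plan import *
c=dict(np.load("top1.npz"));a=np.radians(-13.4);R=np.array([[np.cos(a),-np.sin(a)],[np.sin(a),np.cos(a)]])
s=dict(np.load("scene1.npz"))
T=lambda p:[(p[0]-390+.5)/3-.5+80,(p[1]+.5)/3-.5+150]
for n,p,z in(("tip",(508,366),.152),("shaft",(542,232),.152),("butt top",(585,74),.16),("longtip",(455,374),.042),("longbutt",(541,56),.05)):
    print(n,((onz(c,[T(p)],z)[0,:2]-[.508,.1744])@R)*1000)
# predicted scene pixel of butt top edge (crop), axis z .149
w=np.array([.508,.1744])+R@[.103,0];print((proj(s,[*w,.160])-[290,90]+.5)*3)
```

```text
tip [-117.725   -2.31 ]
shaft [-19.037   0.036]
butt top [99.266 -1.291]
longtip [-152.134   70.29 ]
longbutt [113.113  70.816]
[[271.793 182.664]]
```

Request:
play_rows(rows=[{"slide": [0,-0.005,0.15],"delta_rot": [0.03,-0.05,0],"fingers": -1},{"slide": [0,0,0.2],"delta_rot": [0,0,0],"fingers": -1},{"slide": [0,0,0.15],"delta_rot": [0,0,0],"fingers": -1},{"slide": [0,0,0.12],"delta_rot": [0,0,0],"fingers": -1},{"slide": [0,0,0],"delta_rot": [0,0,0],"fingers": -1},{"slide": [0,0,0],"delta_rot": [0,0,0],"fingers": -1}])

```text
time_s: 9.22
tcp_pos: [0.5371, 0.168, 0.0405]
eef_rot: [180.0, -0.0, 166.6]
contact_force: [-0.1, 0.4, -1.8]
gripper_width: 0.0217
gripper_force: 30.0
```

Request:
play_rows(rows=[{"slide": [0,0,0.025],"delta_rot": [0,0,0],"fingers": -1},{"slide": [0,0,0.025],"delta_rot": [0,0,0],"fingers": -1},{"slide": [0,0,0],"delta_rot": [0,0,0],"fingers": -1},{"slide": [0,0,0],"delta_rot": [0,0,0],"fingers": -1}])

```text
time_s: 9.72
tcp_pos: [0.5363, 0.1675, 0.0318]
eef_rot: [-179.9, -0.1, 166.6]
contact_force: [-0.4, 0.5, -0.9]
gripper_width: 0.0223
gripper_force: 30.0
```

Request:
play_rows(rows=[{"slide": [0,0,0.013],"delta_rot": [0,0,0],"fingers": -1},{"slide": [0,0,0.013],"delta_rot": [0,0,0],"fingers": -1},{"slide": [0,0,0],"delta_rot": [0,0,0],"fingers": -1},{"slide": [0,0,0],"delta_rot": [0,0,0],"fingers": -1}])

```text
time_s: 10.22
tcp_pos: [0.5362, 0.1675, 0.0279]
eef_rot: [-179.9, -0.1, 166.6]
contact_force: [-0.5, -0.6, -0.1]
gripper_width: 0.0217
gripper_force: 30.0
```

Request:
play_rows(rows=[{"slide": [0,0,0.013],"delta_rot": [0,0,0],"fingers": -1},{"slide": [0,0,0],"delta_rot": [0,0,0],"fingers": -1},{"slide": [0,0,0],"delta_rot": [0,0,0],"fingers": -1}])

```text
time_s: 10.6
tcp_pos: [0.5362, 0.1675, 0.0259]
eef_rot: [-179.9, -0.1, 166.6]
contact_force: [-0.2, -0.1, -1.6]
gripper_width: 0.0215
gripper_force: 30.0
```

Request:
play_rows(rows=[{"slide": [0,0,0.01],"delta_rot": [0,0,0],"fingers": -1},{"slide": [0,0,0],"delta_rot": [0,0,0],"fingers": -1},{"slide": [0,0,0],"delta_rot": [0,0,0],"fingers": -1}])

```text
time_s: 10.98
tcp_pos: [0.5364, 0.1676, 0.0249]
eef_rot: [-180.0, -0.1, 166.6]
contact_force: [-3.0, 0.9, 5.3]
gripper_width: 0.0218
gripper_force: 30.0
```

Request:
play_rows(rows=[{"slide": [0,0,0.01],"delta_rot": [0,0,0],"fingers": -1},{"slide": [0,0,0],"delta_rot": [0,0,0],"fingers": -1},{"slide": [0,0,0],"delta_rot": [0,0,0],"fingers": -1}])

```text
time_s: 11.35
tcp_pos: [0.5364, 0.1676, 0.0247]
eef_rot: [-180.0, -0.1, 166.6]
contact_force: [-6.9, -1.2, 18.8]
gripper_width: 0.0215
gripper_force: 30.0
```

Contact force rises at z = 25 mm: it rests. Ease off, open, rise.

Request:
play_rows(rows=[{"slide": [0,0,-0.008],"delta_rot": [0,0,0],"fingers": -1},{"slide": [0,0,0],"delta_rot": [0,0,0],"fingers": -1},{"slide": [0,0,0],"delta_rot": [0,0,0],"fingers": -0.4},{"slide": [0,0,0],"delta_rot": [0,0,0],"fingers": -0.3},{"slide": [0,0,0],"delta_rot": [0,0,0],"fingers": -0.1},{"slide": [0,0,0],"delta_rot": [0,0,0],"fingers": 0},{"slide": [0,0,0],"delta_rot": [0,0,0],"fingers": 0}])

```text
time_s: 12.22
tcp_pos: [0.5362, 0.1675, 0.024]
eef_rot: [-179.9, -0.1, 166.6]
contact_force: [-0.9, 0.1, -0.4]
gripper_width: 0.0435
gripper_force: 0.0
```

Request:
play_rows(rows=[{"slide": [0,0,-0.1],"delta_rot": [0,0,0],"fingers": 0},{"slide": [0,0,-0.2],"delta_rot": [0,0,0],"fingers": 0},{"slide": [0,0,-0.4],"delta_rot": [0,0,0],"fingers": 0},{"slide": [0,0,-0.4],"delta_rot": [0,0,0],"fingers": 0.2},{"slide": [0,0,-0.4],"delta_rot": [0,0,0],"fingers": 0.2},{"slide": [0,-0.3,0],"delta_rot": [0,0,0],"fingers": 0.2},{"slide": [0,-0.4,0],"delta_rot": [0,0,0],"fingers": 0.2},{"slide": [0,-0.4,0],"delta_rot": [0,0,0],"fingers": 0.2}])

```text
time_s: 13.22
tcp_pos: [0.4977, 0.0058, 0.2507]
eef_rot: [-180.0, -0.0, 166.7]
contact_force: [1.3, 0.1, 0.6]
gripper_width: 0.0523
gripper_force: 0.0
```

Run:
```python
from plan import *
delta(pick("short",.06));print(r.get_state()["gripper_width"])
im=[]
for n,P in(("scene",(290,90)),("top",(80,150))):
    c=r.capture(n);np.savez(n+"2.npz",**c);a=c["image"][P[1]:P[1]+130,P[0]:P[0]+130];im.append(cv2.resize(a,(390,390),interpolation=cv2.INTER_CUBIC))
cv2.imwrite("pics/laid.png",np.hstack(im))
```

```text
now [0.498 0.006 0.251] [-179.989   -0.014  166.671] t 13.225 target [ 0.506 -0.175  0.157]
slide now-axes [-0.332 -1.156  0.628] slide target-axes [ 0.41  -1.196  0.493] rot [-1.187 -6.035 -4.752]
0.05234648154795058
```

View pics/laid.png

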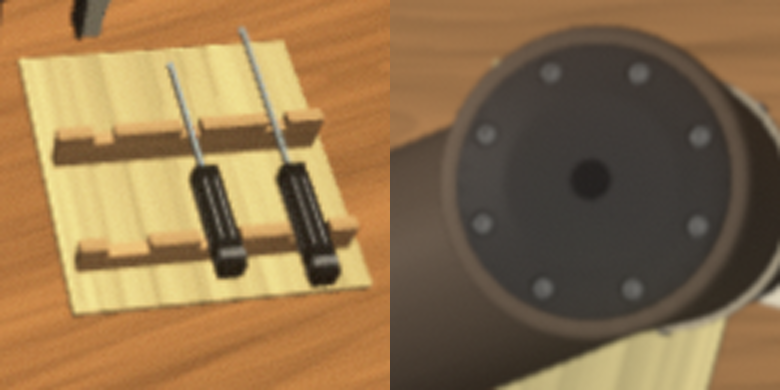

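Medium lies in both notches of the middle place, handle front level with the long one's (scene (205,170) vs (290,165)). Now the short.

Request:
play_rows(rows=[{"slide": [-0.1,-0.38,0],"delta_rot": [0,0,0],"fingers": 0.2},{"slide": [-0.1,-0.38,0],"delta_rot": [0,0,0],"fingers": 0.2},{"slide": [-0.1,-0.35,0],"delta_rot": [0,0,0],"fingers": 0.2},{"slide": [0,0,0],"delta_rot": [-0.17,-0.862,-0.679],"fingers": 0.2},{"slide": [0,0,0],"delta_rot": [-0.17,-0.862,-0.679],"fingers": 0.2},{"slide": [0,0,0],"delta_rot": [-0.17,-0.862,-0.679],"fingers": 0.2},{"slide": [0,0,0],"delta_rot": [-0.17,-0.862,-0.679],"fingers": 0.2},{"slide": [0,0,0],"delta_rot": [-0.17,-0.862,-0.679],"fingers": 0.2}])

```text
time_s: 14.32
tcp_pos: [0.5037, -0.165, 0.2507]
eef_rot: [178.9, 20.1, -177.7]
contact_force: [-0.6, -0.6, -0.1]
gripper_width: 0.0524
gripper_force: 0.0
```

Request:
play_rows(rows=[{"slide": [0,0,0],"delta_rot": [-0.17,-0.862,-0.679],"fingers": 0.2},{"slide": [0,0,0],"delta_rot": [-0.17,-0.862,-0.679],"fingers": 0.2},{"slide": [0,0,0],"delta_rot": [0,0,0],"fingers": 0.2},{"slide": [0,0,0],"delta_rot": [0,0,0],"fingers": 0.2}])

```text
time_s: 14.82
tcp_pos: [0.504, -0.1653, 0.2504]
eef_rot: [-180.0, 27.9, -171.2]
contact_force: [0.5, -0.5, 0.4]
gripper_width: 0.0524
gripper_force: 0.0
```

Run:
```python
from plan import *
delta(pick("short",.06))
```

```text
now [ 0.504 -0.165  0.25 ] [-179.993   27.913 -171.203] t 14.825 target [ 0.506 -0.175  0.157]
slide now-axes [ 0.289 -0.063  0.555] slide target-axes [ 0.29  -0.063  0.555] rot [-0.012 -0.019 -0.02 ]
```

Request:
play_rows(rows=[{"slide": [0.15,-0.033,0.1],"delta_rot": [0,0,0],"fingers": 0.2},{"slide": [0.14,-0.03,0.2],"delta_rot": [0,0,0],"fingers": 0.2},{"slide": [0,0,0.25],"delta_rot": [0,0,0],"fingers": 0.2},{"slide": [0,0,0.12],"delta_rot": [0,0,0],"fingers": 0.2},{"slide": [0,0,0.1],"delta_rot": [0,0,0],"fingers": 0.2},{"slide": [0,0,0.1],"delta_rot": [0,0,0],"fingers": 0.2},{"slide": [0,0,0.08],"delta_rot": [0,0,0],"fingers": 0.2},{"slide": [0,0,0],"delta_rot": [0,0,0],"fingers": 0.2}])

```text
time_s: 15.82
tcp_pos: [0.533, -0.1701, 0.1023]
eef_rot: [180.0, 27.8, -171.2]
contact_force: [0.1, -0.0, 0.2]
gripper_width: 0.0524
gripper_force: 0.0
```

Run:
```python
from plan import *
delta(pick("short",0));print(r.get_state()["contact_force"])
```

```text
now [ 0.533 -0.17   0.102] [ 179.971   27.826 -171.177] t 15.825 target [ 0.534 -0.17   0.104]
slide now-axes [-0.009 -0.001 -0.004] slide target-axes [-0.009 -0.001 -0.004] rot [-0.002 -0.038 -0.015]
[ 0.105 -0.016  0.189]
```

Request:
play_rows(rows=[{"slide": [-0.009,0,-0.004],"delta_rot": [0,-0.04,0],"fingers": -0.4},{"slide": [0,0,0],"delta_rot": [0,0,0],"fingers": -0.7},{"slide": [0,0,0],"delta_rot": [0,0,0],"fingers": -1},{"slide": [0,0,0],"delta_rot": [0,0,0],"fingers": -1},{"slide": [0,0,0],"delta_rot": [0,0,0],"fingers": -1},{"slide": [0,0,0],"delta_rot": [0,0,0],"fingers": -1}])

```text
time_s: 16.58
tcp_pos: [0.5339, -0.1702, 0.1046]
eef_rot: [-180.0, 28.1, -171.2]
contact_force: [-3.2, 1.0, 5.4]
gripper_width: 0.0218
gripper_force: 30.0
```

Request:
play_rows(rows=[{"slide": [0,0,-0.07],"delta_rot": [0,0,0],"fingers": -1},{"slide": [0,0,-0.1],"delta_rot": [0,0,0],"fingers": -1},{"slide": [0,0,-0.12],"delta_rot": [0,0,0],"fingers": -1},{"slide": [0,0,-0.15],"delta_rot": [0,0,0],"fingers": -1},{"slide": [0,0,-0.2],"delta_rot": [0,0,0],"fingers": -1},{"slide": [0,0,-0.2],"delta_rot": [0,0,0],"fingers": -1},{"slide": [0,0,-0.2],"delta_rot": [0,0,0],"fingers": -1},{"slide": [0,0,0],"delta_rot": [0,0,0],"fingers": -1}])

```text
time_s: 17.58
tcp_pos: [0.4613, -0.1818, 0.2453]
eef_rot: [-179.9, 28.4, -171.1]
contact_force: [-0.7, 0.4, -0.3]
gripper_width: 0.022
gripper_force: 30.0
```

Run:
```python
from plan import *
delta(place("short",.09,dx=.003))
```

```text
now [ 0.461 -0.182  0.245] [-179.88    28.387 -171.124] t 17.575 target [0.52  0.094 0.113]
slide now-axes [-0.17   1.762  1.091] slide target-axes [0.047 1.883 0.882] rot [1.178 6.119 4.753]
```

Request:
play_rows(rows=[{"slide": [0,0,0],"delta_rot": [0.168,0.874,0.679],"fingers": -1},{"slide": [0,0,0],"delta_rot": [0.168,0.874,0.679],"fingers": -1},{"slide": [0,0,0],"delta_rot": [0.168,0.874,0.679],"fingers": -1},{"slide": [0,0,0],"delta_rot": [0.168,0.874,0.679],"fingers": -1},{"slide": [0,0,0],"delta_rot": [0.168,0.874,0.679],"fingers": -1},{"slide": [0,0,0],"delta_rot": [0.168,0.874,0.679],"fingers": -1},{"slide": [0,0,0],"delta_rot": [0.168,0.874,0.679],"fingers": -1},{"slide": [0,0,0],"delta_rot": [0,0,0],"fingers": -1}])

```text
time_s: 18.58
tcp_pos: [0.4619, -0.1813, 0.2408]
eef_rot: [-180.0, -0.4, 166.6]
contact_force: [0.2, 0.1, -0.9]
gripper_width: 0.0214
gripper_force: 30.0
```

Request:
play_rows(rows=[{"slide": [0.01,0.25,0],"delta_rot": [0,0,0],"fingers": -1},{"slide": [0.01,0.35,0],"delta_rot": [0,0,0],"fingers": -1},{"slide": [0.01,0.38,0],"delta_rot": [0,0,0],"fingers": -1},{"slide": [0.01,0.35,0],"delta_rot": [0,0,0],"fingers": -1},{"slide": [0.007,0.3,0],"delta_rot": [0,0,0],"fingers": -1},{"slide": [0,0.25,0.2],"delta_rot": [0,0,0],"fingers": -1},{"slide": [0,0,0.3],"delta_rot": [0,0,0],"fingers": -1},{"slide": [0,0,0.2],"delta_rot": [0,0,0],"fingers": -1}])

```text
time_s: 19.58
tcp_pos: [0.5178, 0.0948, 0.1349]
eef_rot: [-180.0, -0.4, 166.7]
contact_force: [0.3, -1.0, -0.3]
gripper_width: 0.0219
gripper_force: 30.0
```

Request:
play_rows(rows=[{"slide": [0,0,0],"delta_rot": [0,0,0],"fingers": -1},{"slide": [0,0,0],"delta_rot": [0,0,0],"fingers": -1}])

```text
time_s: 19.82
tcp_pos: [0.5198, 0.0948, 0.1383]
eef_rot: [179.9, -0.2, 166.7]
contact_force: [-0.0, 0.3, -0.8]
gripper_width: 0.0217
gripper_force: 30.0
```

Run:
```python
from plan import *
delta(place("short",0))
im=[]
for n,P in(("scene",(290,90)),("top",(80,150))):
    c=r.capture(n);np.savez(n+"3.npz",**c);a=c["image"][P[1]:P[1]+130,P[0]:P[0]+130];im.append(cv2.resize(a,(390,390),interpolation=cv2.INTER_CUBIC))
cv2.imwrite("pics/over2.png",np.hstack(im))
a=np.radians(-13.4);R=np.array([[np.cos(a),-np.sin(a)],[np.sin(a),np.cos(a)]])
w=np.array([.508,.1744])+R@[.088,-.075];w2=np.array([.508,.1744])+R@[-.067,-.075]
z=r.get_state()["tcp_pos"][2]+.0142
print("z",z,"expect scene butt top",(proj(im and dict(np.load("scene3.npz")),[*w,z+.011])-[290,90]+.5)*3,"top tip",(proj(dict(np.load("top3.npz")),[*w2,z])-[80,150]+.5)*3+[390,0])
```

```text
now [0.52  0.095 0.138] [179.944  -0.213 166.656] t 19.825 target [0.52  0.094 0.023]
slide now-axes [-0.003 -0.003  0.768] slide target-axes [-0.001 -0.002  0.768] rot [ 0.012 -0.046  0.012]
z 0.15283848471658099 expect scene butt top [[164.555 171.061]] top tip [[623.802 323.412]]
```

View pics/over2.png

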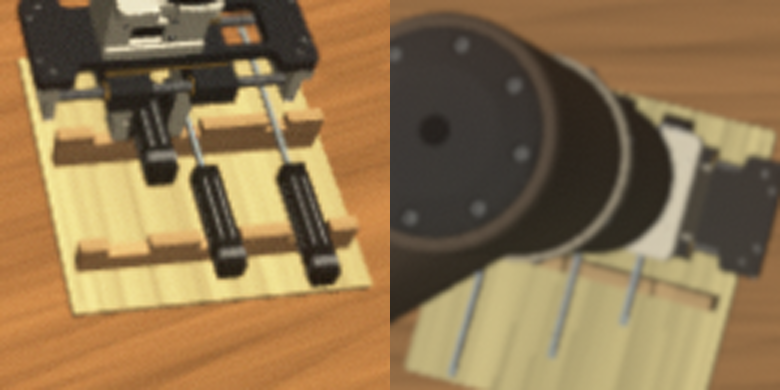

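Short driver above the last place; its tip at (625,322) matches the expected (624,323). Lowering.

Request:
play_rows(rows=[{"slide": [0,0,0.15],"delta_rot": [0.01,-0.045,0.01],"fingers": -1},{"slide": [0,0,0.2],"delta_rot": [0,0,0],"fingers": -1},{"slide": [0,0,0.18],"delta_rot": [0,0,0],"fingers": -1},{"slide": [0,0,0.12],"delta_rot": [0,0,0],"fingers": -1},{"slide": [0,0,0.05],"delta_rot": [0,0,0],"fingers": -1},{"slide": [0,0,0.025],"delta_rot": [0,0,0],"fingers": -1},{"slide": [0,0,0],"delta_rot": [0,0,0],"fingers": -1},{"slide": [0,0,0],"delta_rot": [0,0,0],"fingers": -1}])

```text
time_s: 20.92
tcp_pos: [0.5193, 0.095, 0.0289]
eef_rot: [-180.0, -0.1, 166.6]
contact_force: [-0.2, 0.6, -1.1]
gripper_width: 0.022
gripper_force: 30.0
```

Request:
play_rows(rows=[{"slide": [0,0,0.013],"delta_rot": [0,0,0],"fingers": -1},{"slide": [0,0,0],"delta_rot": [0,0,0],"fingers": -1},{"slide": [0,0,0],"delta_rot": [0,0,0],"fingers": -1}])

```text
time_s: 21.3
tcp_pos: [0.5189, 0.0947, 0.0263]
eef_rot: [-180.0, -0.1, 166.6]
contact_force: [-0.2, -0.4, -1.1]
gripper_width: 0.0215
gripper_force: 30.0
```

Request:
play_rows(rows=[{"slide": [0,0,0.009],"delta_rot": [0,0,0],"fingers": -1},{"slide": [0,0,0],"delta_rot": [0,0,0],"fingers": -1},{"slide": [0,0,0],"delta_rot": [0,0,0],"fingers": -1}])

```text
time_s: 21.68
tcp_pos: [0.5188, 0.0947, 0.0248]
eef_rot: [-179.9, -0.1, 166.6]
contact_force: [0.0, 0.3, -0.6]
gripper_width: 0.0215
gripper_force: 30.0
```

Request:
play_rows(rows=[{"slide": [0,0,0.008],"delta_rot": [0,0,0],"fingers": -1},{"slide": [0,0,0],"delta_rot": [0,0,0],"fingers": -1},{"slide": [0,0,0],"delta_rot": [0,0,0],"fingers": -1}])

```text
time_s: 22.05
tcp_pos: [0.5188, 0.0947, 0.0237]
eef_rot: [-179.9, -0.1, 166.6]
contact_force: [0.5, 0.2, -0.0]
gripper_width: 0.0217
gripper_force: 30.0
```

Request:
play_rows(rows=[{"slide": [0,0,0.008],"delta_rot": [0,0,0],"fingers": -1},{"slide": [0,0,0],"delta_rot": [0,0,0],"fingers": -1},{"slide": [0,0,0],"delta_rot": [0,0,0],"fingers": -1}])

```text
time_s: 22.42
tcp_pos: [0.5189, 0.0948, 0.0231]
eef_rot: [-180.0, -0.1, 166.6]
contact_force: [-2.9, -0.6, 6.8]
gripper_width: 0.0219
gripper_force: 30.0
```

Request:
play_rows(rows=[{"slide": [0,0,0.008],"delta_rot": [0,0,0],"fingers": -1},{"slide": [0,0,0],"delta_rot": [0,0,0],"fingers": -1},{"slide": [0,0,0],"delta_rot": [0,0,0],"fingers": -1}])

```text
time_s: 22.8
tcp_pos: [0.5189, 0.0948, 0.023]
eef_rot: [-180.0, -0.1, 166.6]
contact_force: [-7.7, 0.4, 18.6]
gripper_width: 0.0215
gripper_force: 30.0
```

Request:
play_rows(rows=[{"slide": [0,0,-0.008],"delta_rot": [0,0,0],"fingers": -1},{"slide": [0,0,0],"delta_rot": [0,0,0],"fingers": -1},{"slide": [0,0,0],"delta_rot": [0,0,0],"fingers": -0.4},{"slide": [0,0,0],"delta_rot": [0,0,0],"fingers": -0.3},{"slide": [0,0,0],"delta_rot": [0,0,0],"fingers": -0.1},{"slide": [0,0,0],"delta_rot": [0,0,0],"fingers": 0},{"slide": [0,0,0],"delta_rot": [0,0,0],"fingers": 0}])

```text
time_s: 23.68
tcp_pos: [0.5188, 0.0947, 0.0224]
eef_rot: [-179.9, -0.1, 166.6]
contact_force: [-0.6, 0.8, -0.5]
gripper_width: 0.0433
gripper_force: 0.0
```

Request:
play_rows(rows=[{"slide": [0,0,-0.1],"delta_rot": [0,0,0],"fingers": 0},{"slide": [0,0,-0.2],"delta_rot": [0,0,0],"fingers": 0},{"slide": [0,0,-0.4],"delta_rot": [0,0,0],"fingers": 0},{"slide": [0,0,-0.4],"delta_rot": [0,0,0],"fingers": 0},{"slide": [0,0,-0.4],"delta_rot": [0,0,0],"fingers": 0},{"slide": [0,-0.4,0],"delta_rot": [0,0,0],"fingers": 0},{"slide": [0,-0.4,0],"delta_rot": [0,0,0],"fingers": 0},{"slide": [0,-0.4,0],"delta_rot": [0,0,0],"fingers": 0}])

```text
time_s: 24.68
tcp_pos: [0.4767, -0.0818, 0.2492]
eef_rot: [-180.0, -0.0, 166.6]
contact_force: [0.9, -0.8, 0.7]
gripper_width: 0.0438
gripper_force: 0.0
```

Request:
play_rows(rows=[{"slide": [0,-0.4,0],"delta_rot": [0,0,0],"fingers": 0},{"slide": [0,-0.4,0],"delta_rot": [0,0,0],"fingers": 0},{"slide": [0,-0.4,0],"delta_rot": [0,0,0],"fingers": 0},{"slide": [0,0,0],"delta_rot": [0,0,0],"fingers": 0},{"slide": [0,0,0],"delta_rot": [0,0,0],"fingers": 0}])

```text
time_s: 25.3
tcp_pos: [0.4354, -0.2556, 0.2485]
eef_rot: [-180.0, -0.1, 166.5]
contact_force: [-0.6, 0.6, -0.5]
gripper_width: 0.0438
gripper_force: 0.0
```

Run:
```python
from plan import *
c=r.capture("scene");a=np.radians(-13.4);R=np.array([[np.cos(a),-np.sin(a)],[np.sin(a),np.cos(a)]])
m=cv2.inRange(c["image"],(0,0,0),(75,75,75))
m[:, :290]=0;m[:,420:]=0;m[:120]=0;m[210:]=0
for k in cv2.findContours(m,0,1)[0]:
    if cv2.contourArea(k)<60:continue
    P=(onz(c,k.reshape(-1,2),.044)[:,:2]-[.508,.1744])@R*1000
    print(cv2.contourArea(k),"tray-frame handle x %.0f..%.0f y %.0f..%.0f"%(P[:,0].min(),P[:,0].max(),P[:,1].min(),P[:,1].max()),"rect",cv2.minAreaRect(P.astype(np.float32)))
```

```text
169.0 tray-frame handle x 1..92 y -88..-63 rect ((46.127037048339844, -74.22020721435547), (24.492961883544922, 90.84815216064453), 87.28411865234375)
273.0 tray-frame handle x 6..121 y 58..86 rect ((63.7148551940918, 72.38076782226562), (27.582088470458984, 115.03323364257812), 88.14653015136719)
234.0 tray-frame handle x -1..105 y -15..12 rect ((52.12384796142578, -0.0674448013305664), (26.37836456298828, 106.19664764404297), 87.89067840576172)
```

All handles lie within a few millimetres of their places; handing in.

```bash
python3 -c "
from plant import r
print(r.close_job())"
```

```text
the job is handed in; nothing more can be done
None
```

The medium driver lies in the middle place and the short one in the last place, each held until it rested in its notches and measured within a few millimetres of its target; the job is handed in at about 25 s of the 61 s, with no verdict returned.

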